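Load and tilt the gift-shop display tray

ROBOT

A 6-joint arm with a two-finger parallel gripper is mounted at the origin on a cart in front of the work surface, level with it; the furniture and walls round the work are solid. World frame = base frame: x ahead of the robot, y to its left, z up, the work surface at z = 0. Lengths are in mm, angles in degrees, forces in N, time in s.
With the tool pointing down it reaches from about 350 to 850 mm from the base axis. Payload 8.1 kg.
Tool frame: the origin (TCP) lies at the very end of the fingers, on their centre line; the grasp point (between the pads) lies 19 mm behind it; z points along the fingers, y is the line along which they close (so a half turn about z gives the same grasp; the last joint's range is limited). The gripper opens to 85 mm and grips with 20 to 120 N. Pads are 22 mm wide; open, the fingers measure 114 mm over their backs; the gripper's body (76 mm by 85 mm) begins 54 mm behind the grasp point. The pads swing forward as they close: fully open they stand 13 mm farther back than shut.
Start: joints at [-74.679, 7.471, 85.268, -0, 87.261, -4.893], TCP at [207.336, -563.043, 231.292] pointing down, gripper open.
Joint ranges: [-169.43, 169.43], [-51.17, 129.36], [1.28, 143.12], [-76.62, 256.62], [0, 156.53], [-152.29, 152.29]. Speed limits (degrees/s): [136.94, 136.94, 159.86, 180, 180, 180].

INTERFACE

Orientations are given as [roll, pitch, yaw] about the fixed x, y, z axes, in that order (R = Rz(yaw) Ry(pitch) Rx(roll)).
In Python, from bench import sense, eyes, job, models gives the robot as it stands. The module is installed in compiled form; this text tells all that it offers.
- The arm moves only by the tool apply_moves, never from a script. Its argument "rows" is a list of rows, each a list of 6 numbers: the shift along the tool's x, y, z in mm, then the turn, a rotation vector about the tool's x, y, z in rad. In form: [[dx, dy, dz, rx, ry, rz], ...]. A call has exactly 5 rows; each row shifts and turns the commanded pose from where the row before left it, along the tool's axes as they then stand; what a row does not reach is not made up. A row lasts 1/8 s, in which the tool goes at most 62.5 mm and 10.7 degrees, less where a joint would pass 70% of its speed; a pose out of reach is approached as far as the arm can. A call is refused whole if a number of a shift passes 62.5 or a number of a turn 0.188, either way. A call with a gripper value outside its range is refused whole. "fingers" is the finger opening in mm, from 0 to 85.4, set as the call begins (left out, the last holds). The fingers move at their own pace and stop on an object; "grip_force" is the grip in N (left out, the last holds). Time passes only in rows, so rows that do not move let the fingers close, or fill a call up. It gives the time, the measured TCP pose, the force, the opening and the grip force at its end, in the units of the state.
- sense(): the state, without advancing time (a new reading comes with each control period).
- eyes.snapshot(name): name is "scene" or "top" or "wrist"; returns (picture, depth): 400x640x3 uint8, red, green, blue; 400x640 float32, mm along the optical axis (not along the pixel's ray), 0 where there is no reading.
- eyes.get_calibration(name): a dict with "intrinsics" (3x3 intrinsics, pixels), "R" (3x3) and "t" (3): a world point X has camera coordinates R X + t; the wrist camera has in their place "mount" (4x4, takes a point from camera to tool coordinates, whose origin is the TCP and whose axes are the flange's). Camera axes: x right, y down, z forward; pixel columns grow to the right and rows downward; lengths in mm; the calibration is good to about 2 mm. A picture is of the moment at which its call begins: read the wrist's pose just before it. get_calibration takes no time and is no camera call.
- job.hand_in(): hands the job in; it is judged then, once.
Trained networks look in the newest picture that a camera, given by its name, has taken for a name from the list of things; names that differ only in an ending like _2 or _b are one class to them, and where a whole thing is asked for, a point or a joint stands for the part that bears it (a point fixed in the world has none). Each returns a list of dicts, best first, with "confidence" (0 to 1); they miss things now and then, are a little off and sometimes report something else, mostly with a low value. They report only what shows in the picture. A call takes as long as a camera call. They do not tell look-alikes from the thing itself.
- models.boxes_of(name, camera): "xyz" ([x, y, z] in mm, in world coordinates, good to about 4 mm: the middle of the surface that is visible of it).
- models.cut_out(name, camera): "pixels" (400x640 bool, what is visible of it).
- models.place_of(name, camera): "xyz" ([x, y, z] in mm, in world coordinates, good to about 4 mm: a listed point, or the origin of a listed thing).
The state is a dict: "time": time; "joint_pos": joint angles; "qd": joint speeds; "joint_efforts": joint torques, N m; "tool_pos": TCP position; "tcp_rot": TCP orientation; "ft_force": force on the tool from outside, world axes, zero at the start; "wrist_torque": the same for the moment, N m; "finger_gap": finger opening in mm; "grip_force": force on a finger pad.
Only numpy, scipy, OpenCV 4.12 (cv2) and the standard library are available. Lean on these libraries where they do the work, as an engineer would, in place of code of your own. Each camera call takes 0.05 s, during which the arm holds its last target. There are 200 camera calls.

TASK

Lay the tilting display tray down flat, put every candle tin and gift box that bears a round tag into it, and every one that bears a strip tag into the fixed returns tray, each upright, flat on the floor of a compartment of its own. Then tip the loaded display tray up by its handle to 25 degrees, where the top of its far corner is level with the top of the gauge post, and make sure that it stays there by itself. Leave the other things on the table where they are.

Things in the scene. Friction and masses are not known exactly. Their poses are not given: they have to be found in the camera images.
- display_tray (a joint): Tilt of the display tray, rad: 0 = flat on its base (lower stop), growing as the far edge rises; upper stop 0.95; 25 degrees = 0.436. Stiff friction hinge along the near lower edge: it stays where it is left, also loaded; moving it takes about 8 to 16 N at the handle.
- display_floor (a point): Centre of the display tray's floor (upper side). Light wooden tray, 98 mm deep (x), 278 mm wide (y), three compartments along y, each 88 (x) by 86 mm (y), centres at y = -91, 0, +91 mm here; walls and dividers 5 mm thick, 9 mm above the floor. The frame turns with the tray: x from hinge to far edge, z out of the floor; when flat the floor is 20 mm above the table.
- tilt_handle (a point): Middle of the handle: a dark level round rod, 14 mm thick, sticking out along y from the display tray's far left corner; free grip length 42 mm, then a 20 mm knob. It turns with the tray (frame as display_floor). Tray flat: 38 mm above the table. Can be pinched from above across the rod and led in an arc about tilt_axis.
- tilt_axis (a point): Middle of the display tray's hinge line, 14 mm above the table; the line runs along this frame's y. The middle of the handle lies 165 mm along y, and with the tray flat 88 mm along x and 24 mm up from here.
- gauge_top (a point): Top of the gauge post, a slim dark post with a brass head (12 mm wide) on the stand, beside the far right corner of the display tray, 71 mm above the table. When the tray is tilted 25 degrees, the top of its far corner is level with this.
- returns_floor (a point): Centre of the returns tray's floor (upper side). Light wooden tray fixed flat on the table, no hinge, 98 mm (x) by 187 mm (y), two compartments of 88 (x) by 86 mm (y), centres at y = -45.5 and +45.5 mm here; walls 5 mm thick, 9 mm above the floor; floor 6 mm above the table.
- round_tin: Candle in a brass-coloured round tin, 50 mm across, 28 mm high. On its top lies a ROUND white paper tag with a black rim, 42 mm across (fixed to it). May be absent. Origin: centre of its underside; z up.
- round_small_box: Small black card gift box with a flower-patterned lid, 57 mm (x) x 63 mm (y), 22 mm high. On its lid lies a ROUND white paper tag with a black rim, 42 mm across (fixed to it). May be absent. Origin: centre of its underside; x across its shorter side; z up.
- round_large_box: Large black card gift box with a flower-patterned lid, 63 mm (x) x 71 mm (y), 30 mm high. On its lid lies a ROUND white paper tag with a black rim, 42 mm across (fixed to it). May be absent. Origin: centre of its underside; x across its shorter side; z up.
- strip_tin: Candle in a brass-coloured round tin, 50 mm across, 28 mm high. On its top lies a long narrow STRIP tag of white paper with a black rim, 13 x 50 mm, along its y (fixed to it). May be absent. Origin: centre of its underside; z up.
- strip_large_box: Large black card gift box with a flower-patterned lid, 63 mm (x) x 71 mm (y), 30 mm high. On its lid lies a long narrow STRIP tag of white paper with a black rim, 13 x 50 mm, along its y (fixed to it). May be absent. Origin: centre of its underside; x across its shorter side; z up.
- egg_cup: Bystander: wooden egg in a glass cup, 42 mm across, 58 mm high. Origin: centre of the underside.
- glass_bowl: Bystander: clear glass bowl, 90 mm across, 70 mm high. Origin: centre of the underside.
- card_deck: Bystander: boxed deck of cards lying flat, 62 x 88 x 14 mm. Origin: centre of the underside.
Things that resemble listed ones, but are neither listed nor needed, are in the scene too. What is shaped like the round_small_box but green is not meant.

How it is judged (in metres and radians):
On the way, in this order (a step that is already met when the one before it is completed fails the run):
1. the display tray has been laid down flat (value of joint display_tray below 0.07 rad), for 0.2 s.
2. every item with a round tag lies in the display tray while this is still flat (x of round_tin in the frame of display_floor between -0.03 and 0.03 m and y of round_tin in the frame of display_floor between -0.125 and 0.125 m and z of round_tin in the frame of display_floor between -0.006 and 0.006 m and angle between the z axis of each of round_tin, round_small_box, round_large_box and the z axis of display_floor, either way round below 0.1 rad and x of round_small_box in the frame of display_floor between -0.03 and 0.03 m and y of round_small_box in the frame of display_floor between -0.125 and 0.125 m and z of round_small_box in the frame of display_floor between -0.006 and 0.006 m and x of round_large_box in the frame of display_floor between -0.03 and 0.03 m and y of round_large_box in the frame of display_floor between -0.125 and 0.125 m and z of round_large_box in the frame of display_floor between -0.006 and 0.006 m and value of joint display_tray below 0.12 rad), for 0.2 s.
3. the loaded display tray has been tipped up to 25 degrees (value of joint display_tray between 0.349 and 0.524 rad), for 0.3 s.
At the end, for the whole second after the job is handed in: Tray still at 25 degrees, give or take 5 (0.349 to 0.524 rad); each round-tag item present upright and flat on its floor (origin within 6 mm of it, 0.1 rad) in its own compartment, each strip-tag item likewise in the returns tray, all at rest (all of step 3 and velocity of joint display_tray between -0.03 and 0.03 rad/s and x of round_tin in the frame of display_floor between -0.03 and 0.03 m and y of round_tin in the frame of display_floor between -0.125 and 0.125 m and z of round_tin in the frame of display_floor between -0.006 and 0.006 m and angle between the z axis of each of round_tin, round_small_box, round_large_box and the z axis of display_floor, either way round below 0.1 rad and x of round_small_box in the frame of display_floor between -0.03 and 0.03 m and y of round_small_box in the frame of display_floor between -0.125 and 0.125 m and z of round_small_box in the frame of display_floor between -0.006 and 0.006 m and x of round_large_box in the frame of display_floor between -0.03 and 0.03 m and y of round_large_box in the frame of display_floor between -0.125 and 0.125 m and z of round_large_box in the frame of display_floor between -0.006 and 0.006 m and x of strip_tin in the frame of returns_floor between -0.03 and 0.03 m and y of strip_tin in the frame of returns_floor between -0.079 and 0.079 m and z of strip_tin in the frame of returns_floor between -0.006 and 0.006 m and angle between the z axis of each of strip_tin, strip_large_box and the z axis of returns_floor, either way round below 0.1 rad and x of strip_large_box in the frame of returns_floor between -0.03 and 0.03 m and y of strip_large_box in the frame of returns_floor between -0.079 and 0.079 m and z of strip_large_box in the frame of returns_floor between -0.006 and 0.006 m and linear speed of each of round_tin, round_small_box, round_large_box, strip_tin, strip_large_box below 0.03 m/s); the robot touches nothing.
It fails at once if a bystander (egg cup, glass bowl, card deck) is shifted by more than 4 cm or knocked over (distance of any of egg_cup, glass_bowl, card_deck from where it was at the start of the episode above 0.04 m or angle between any of egg_cup, glass_bowl, card_deck's own z axis and vertical above 0.5 rad).
Of round_tin, round_small_box, round_large_box, strip_tin, strip_large_box only 3 to 5 are there at a start; the rules pass over those that are not, and their reading is None.
At some moment in a run one of round_tin, round_small_box, round_large_box, strip_tin, strip_large_box may be knocked a few centimetres aside while the robot is not near it.
Once in a run the grip may slacken for a moment while it holds something.
It also fails if it takes over 210 s, if anything falls off the work surface, if the arm or the gripper's body presses on something with over 40 N, if the wrist force passes 120 N, or if a joint passes its speed limit or range.

## Working session

There is one attempt and no reset: what is moved stays moved. The work goes in short steps, Python scripts to look and compute and a tool call to move; the robot and the scene stay as the last step left them, time stands still between calls to the robot, and variables do not carry over. Pictures are saved under pics/ and viewed, at most 14 in all, crops included, and the job is handed in when it is done.

Besides the shell and the picture viewer there is one more tool, called after "Request:" as name(argument=value, ...), one argument or row to a line, values as JSON. apply_moves: Moves the arm, as the interface text tells. Its arguments: {"type":"object","properties":{"rows":{"type":"array"},"fingers":{"type":"number"},"grip_force":{"type":"number"}},"required":["rows"]}

```bash
mkdir -p pics; cat > h.py <<'E'
import numpy as np, cv2
from bench import sense, eyes, job, models
def snap(n,f=None):
    s=sense(); p,d=eyes.snapshot(n)
    if f: cv2.imwrite('pics/'+f,p[:,:,::-1])
    return s,p,d
E
python3 - <<'E'
from h import *
s=sense();print(s)
snap('scene','s1.png');snap('top','t1.png')
for n in ['scene','top']:
    c=eyes.get_calibration(n);print(n,c)
print(eyes.get_calibration('wrist'))
for n in 'display_floor tilt_handle tilt_axis gauge_top returns_floor round_tin round_small_box round_large_box strip_tin strip_large_box egg_cup glass_bowl card_deck'.split():
    print(n,[(np.round(r['xyz']).tolist(),round(r['confidence'],2)) for r in models.place_of(n,'top')][:5])
print(sense()['time'])
E
```

```text
{'time': 0.0, 'joint_pos': array([-7.46798535e+01,  7.51801417e+00,  8.53321336e+01, -6.62755150e-04,
        8.72627428e+01, -4.89487387e+00]), 'qd': array([-0.02428123,  0.07510824, -0.08362843,  0.08503796, -0.0250849 ,
        0.05264578]), 'joint_efforts': array([ 3.26122363e-04, -5.69402933e+01, -5.00547624e+01, -1.97298050e-04,
        1.45542371e-02, -2.73628348e-05]), 'tool_pos': array([ 207.17089952, -562.4767203 ,  230.18680679]), 'tcp_rot': array([-1.79887465e+02, -8.97317493e-03,  2.02150439e+01]), 'ft_force': array([0.04914244, 1.0530515 , 0.11881195]), 'wrist_torque': array([ 0.01963825,  0.02212905, -0.0164474 ]), 'grip_force': 0.0, 'finger_gap': 85.43157697821468}
scene {'intrinsics': array([[435.87475625,   0.        , 313.69540962],
       [  0.        , 435.87475625, 198.578173  ],
       [  0.        ,   0.        ,   1.        ]]), 'R': array([[-0.87956376, -0.47574664,  0.00571998],
       [-0.34011115,  0.62030206, -0.70678834],
       [ 0.33270406, -0.62361084, -0.70740195]]), 't': array([ 416.50543598,  216.15569496, 1109.39237708])}
top {'intrinsics': array
[... 935 characters left out ...]
r [([519.0, 200.0, 54.0], 0.98), ([493.0, 200.0, 13.0], 0.35)]
tilt_handle [([516.0, 366.0, 98.0], 0.62)]
tilt_axis [([497.0, 200.0, 13.0], 0.87), ([598.0, 61.0, 71.0], 0.29)]
gauge_top [([598.0, 61.0, 73.0], 0.88)]
returns_floor [([437.0, -345.0, 8.0], 0.92)]
round_tin [([375.0, 51.0, 7.0], 0.62)]
round_small_box [([510.0, -152.0, 0.0], 0.97), ([450.0, -38.0, 0.0], 0.95)]
round_large_box [([412.0, -164.0, -0.0], 0.79)]
strip_tin [([397.0, 270.0, -1.0], 0.6)]
strip_large_box [([522.0, 202.0, 55.0], 0.58), ([510.0, -153.0, 2.0], 0.18)]
egg_cup []
glass_bowl [([580.0, -261.0, -0.0], 0.64), ([410.0, -164.0, 1.0], 0.28)]
card_deck [([566.0, -58.0, -2.0], 0.64), ([435.0, -342.0, 7.0], 0.32)]
0.75
```

View pics/t1.png

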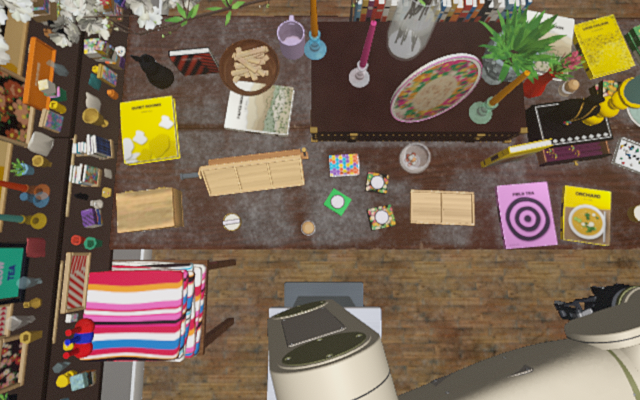

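View pics/s1.png

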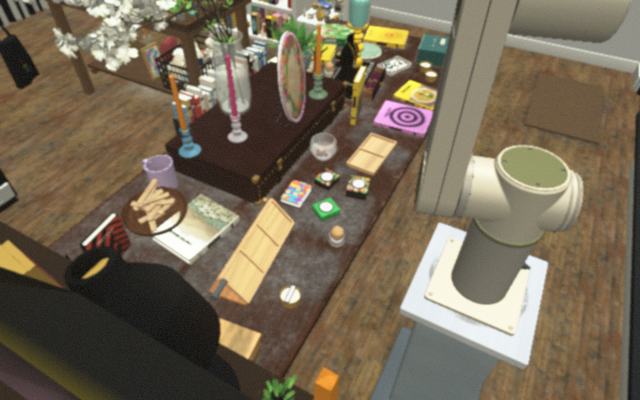

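```bash
python3 - <<'E'
from h import *
p=cv2.imread('pics/t1.png');q=cv2.imread('pics/s1.png')
a=cv2.resize(p[140:260,180:440],(780,360),interpolation=cv2.INTER_CUBIC)
b=cv2.resize(q[150:310,215:375],(390,390),interpolation=cv2.INTER_CUBIC)[:240]
b2=cv2.resize(q[160:230,290:390],(390,240),interpolation=cv2.INTER_CUBIC)
cv2.imwrite('pics/c1.png',np.vstack([a,np.hstack([b,b2])]))
s,p,d=snap('top')
c=eyes.get_calibration('top');K=c['intrinsics'];R=c['R'];t=c['t']
m=models.cut_out('display_floor','top')
print(len(m),[ (r['confidence'],r['pixels'].sum()) for r in m])
M=m[0]['pixels']&(d>0)
v,u=np.nonzero(M);z=d[v,u]
X=(np.stack([(u-K[0,2])/K[0,0]*z,(v-K[1,2])/K[1,1]*z,z],1)-t)@R
np.save('tray.npy',X)
# plane fit RANSAC
rng=np.random.default_rng(0);best=0
for i in range(300):
    A=X[rng.choice(len(X),3,False)];n=np.cross(A[1]-A[0],A[2]-A[0]);n/=np.linalg.norm(n)+1e-9
    k=abs((X-A[0])@n)<3
    if k.sum()>best:best=k.sum();I=k
Y=X[I];c0=Y.mean(0);n=np.linalg.svd(Y-c0)[2][2];n*=np.sign(n[2])
print(best,len(X),c0,n,np.degrees(np.arccos(n[2])),'hinge yaw',np.degrees(np.arctan2(n[1],n[0])))
E
```

```text
1 [(0.69, np.int64(3166))]
2113 3155 [522.74688621 205.43412431  55.40543022] [-0.73604718 -0.09063081  0.67083575] 47.86839888919793 hinge yaw -172.98040168782936
```

View pics/c1.png

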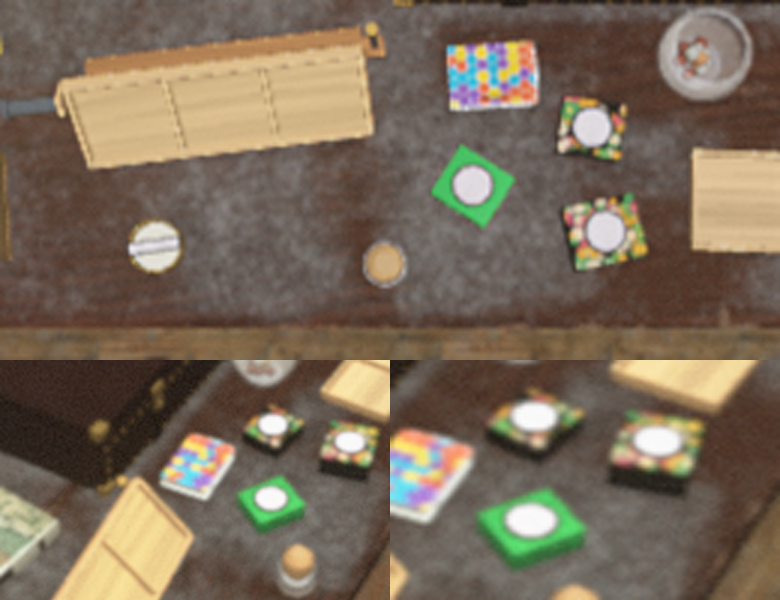

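Only three of the listed items are there. The strip-tag tin is at top px (232,222). The small black round-tag box is at (377,182) and the large one is at (382,217). The green box at (338,202) is a decoy. It has the same shape as the small box, but the crop shows it is green and the two others are black with flower lids. The display tray is at its upper stop, yawed about 7°. I'll go to the handle first.

```bash
cat >> h.py <<'E'
from scipy.spatial.transform import Rotation as Ro
def plan(wps,pos=None,yaw=None):
    """wps: list of (x,y,z,yaw,nrows); prints rows in tool axes"""
    s=sense()
    if pos is None: pos=s['tool_pos'];yaw=s['tcp_rot'][2]
    p=np.array(pos,float)
    for w in wps:
        t=np.array(w[:3],float);n=w[4];d=(t-p)/n;dy=(w[3]-yaw)/n
        out=[]
        for i in range(n):
            a=np.radians(yaw);c,si=np.cos(a),np.sin(a)
            out.append([round(c*d[0]+si*d[1]),round(si*d[0]-c*d[1]),round(-d[2]),0,0,round(-np.radians(dy),3)]);yaw+=dy
        p=t;print(w);[print(' ',out[i:i+5]) for i in range(0,n,5)]
E
python3 - <<'E'
from h import *
plan([(430,-130,230,58,10),(510,368,190,97,10)])
E
```

```text
(430, -130, 230, 58, 10)
  [[36, -33, 0, 0, 0, np.float64(-0.066)], [38, -31, 0, 0, 0, np.float64(-0.066)], [40, -28, 0, 0, 0, np.float64(-0.066)], [42, -25, 0, 0, 0, np.float64(-0.066)], [43, -22, 0, 0, 0, np.float64(-0.066)]]
  [[45, -20, 0, 0, 0, np.float64(-0.066)], [46, -17, 0, 0, 0, np.float64(-0.066)], [47, -14, 0, 0, 0, np.float64(-0.066)], [48, -10, 0, 0, 0, np.float64(-0.066)], [48, -7, 0, 0, 0, np.float64(-0.066)]]
(510, 368, 190, 97, 10)
  [[46, -20, 4, 0, 0, np.float64(-0.068)], [48, -16, 4, 0, 0, np.float64(-0.068)], [49, -13, 4, 0, 0, np.float64(-0.068)], [49, -10, 4, 0, 0, np.float64(-0.068)], [50, -6, 4, 0, 0, np.float64(-0.068)]]
  [[50, -3, 4, 0, 0, np.float64(-0.068)], [50, 0, 4, 0, 0, np.float64(-0.068)], [50, 4, 4, 0, 0, np.float64(-0.068)], [50, 7, 4, 0, 0, np.float64(-0.068)], [49, 11, 4, 0, 0, np.float64(-0.068)]]
```

Request:
apply_moves(
  rows=[
    [36,-33,0,0,0,-0.066],
    [38,-31,0,0,0,-0.066],
    [40,-28,0,0,0,-0.066],
    [42,-25,0,0,0,-0.066],
    [43,-22,0,0,0,-0.066],
  ],
)

```text
time: 1.48
tool_pos: [319.8, -345.0, 231.5]
tcp_rot: [180.0, -0.0, 39.2]
ft_force: [0.9, -0.8, 1.2]
finger_gap: 85.1
grip_force: 0.0
```

Request:
apply_moves(
  rows=[
    [45,-20,0,0,0,-0.066],
    [46,-17,0,0,0,-0.066],
    [47,-14,0,0,0,-0.066],
    [48,-10,0,0,0,-0.066],
    [48,-7,0,0,0,-0.066],
  ],
)

```text
time: 2.1
tool_pos: [431.5, -126.9, 231.6]
tcp_rot: [179.9, -0.0, 58.2]
ft_force: [0.8, 0.2, 0.3]
finger_gap: 85.4
grip_force: 0.0
```

Request:
apply_moves(
  rows=[
    [46,-20,4,0,0,-0.068],
    [48,-16,4,0,0,-0.068],
    [49,-13,4,0,0,-0.068],
    [49,-10,4,0,0,-0.068],
    [50,-6,4,0,0,-0.068],
  ],
)

```text
time: 2.72
tool_pos: [471.1, 121.9, 211.5]
tcp_rot: [180.0, -0.0, 77.6]
ft_force: [1.0, 0.2, -0.6]
finger_gap: 85.1
grip_force: 0.0
```

Request:
apply_moves(
  rows=[
    [50,-3,4,0,0,-0.068],
    [50,0,4,0,0,-0.068],
    [50,4,4,0,0,-0.068],
    [50,7,4,0,0,-0.068],
    [49,11,4,0,0,-0.068],
  ],
  fingers=60,
)

```text
time: 3.35
tool_pos: [510.5, 369.8, 191.3]
tcp_rot: [180.0, -0.0, 97.1]
ft_force: [-0.1, -0.1, 1.0]
finger_gap: 59.9
grip_force: 0.0
```

```bash
cat >> h.py <<'E'
def wcam(s):
    c=eyes.get_calibration('wrist');T=np.eye(4);T[:3,:3]=Ro.from_euler('xyz',s['tcp_rot'],degrees=True).as_matrix();T[:3,3]=s['tool_pos']
    return c['intrinsics'],T@c['mount']
def w2(d,s,uv):
    K,T=wcam(s);o=[]
    for u,v in uv:
        z=np.median([x for x in d[v-1:v+2,u-1:u+2].ravel() if x>0] or [0])
        o.append((T@[(u-K[0,2])/K[0,0]*z,(v-K[1,2])/K[1,1]*z,z,1])[:3].round(1).tolist())
    return o
E
python3 - <<'E'
from h import *
s,p,d=snap('wrist','w1.png');np.save('d.npy',d);print(s['tool_pos'],s['tcp_rot'],s['finger_gap'],s['ft_force'])
for n in ['tilt_handle','tilt_axis','display_floor']: print(n,[(np.round(r['xyz']).tolist(),round(r['confidence'],2)) for r in models.place_of(n,'wrist')][:3])
m=models.cut_out('tilt_handle','wrist')
print([(r['confidence'],r['pixels'].sum()) for r in m])
E
```

```text
[510.53583616 369.75530397 191.25182405] [ 1.79977085e+02 -2.37726861e-03  9.71261833e+01] 59.88769979725404 [-0.08375902 -0.11045769  1.0052948 ]
tilt_handle [([516.0, 376.0, 96.0], 0.67)]
tilt_axis [([497.0, 202.0, 15.0], 0.87)]
display_floor [([527.0, 207.0, 56.0], 0.56)]
[(0.64, np.int64(12540))]
```

View pics/w1.png

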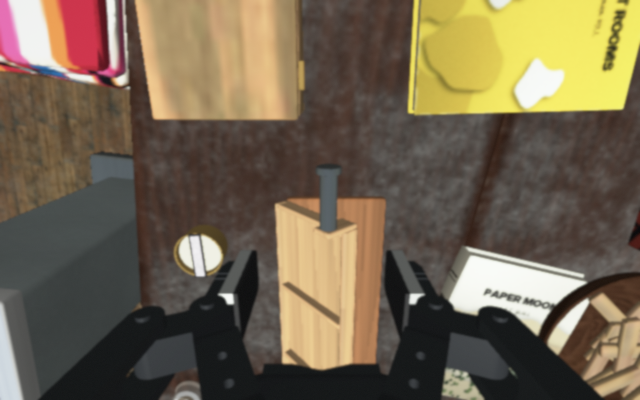

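The wrist view shows the rod at px (328,175–230), with the knob at (328,170). It is nearly aligned with the finger centre line.

```bash
python3 - <<'E'
from h import *
s=sense();d=np.load('d.npy')
for uv in [(328,169),(327,182),(328,195),(328,210),(329,222),(280,210),(350,222),(335,225),(282,300),(352,300)]: print(uv,w2(d,s,[uv]))
E
```

```text
(328, 169) [[511.8, 394.2, 103.5]]
(327, 182) [[512.4, 384.0, 101.6]]
(328, 195) [[514.4, 374.0, 101.2]]
(328, 210) [[515.9, 362.3, 101.5]]
(329, 222) [[517.9, 352.8, 101.7]]
(280, 210) [[473.4, 328.5, 25.7]]
(350, 222) [[536.4, 347.4, 83.4]]
(335, 225) [[523.1, 349.4, 98.0]]
(282, 300) [[484.2, 223.4, 25.8]]
(352, 300) [[548.3, 276.8, 88.7]]
```

Request:
apply_moves(
  rows=[
    [0,2,20,0,0,0],
    [0,2,25,0,0,0],
    [0,0,25,0,0,0],
    [0,0,25,0,0,0],
    [0,0,20,0,0,0],
  ],
  fingers=50,
)

```text
time: 4.22
tool_pos: [513.9, 366.9, 74.2]
tcp_rot: [-179.9, 0.0, 96.9]
ft_force: [-0.2, 0.4, -0.0]
finger_gap: 49.9
grip_force: 0.0
```

Request:
apply_moves(
  rows=[
    [0,0,0,0,0,0],
    [0,0,0,0,0,0],
    [0,0,0,0,0,0],
    [0,0,0,0,0,0],
    [0,0,0,0,0,0],
  ],
  fingers=5,
  grip_force=50,
)

```text
time: 4.85
tool_pos: [515.5, 368.5, 77.4]
tcp_rot: [179.9, -0.0, 97.0]
ft_force: [5.5, -2.9, 0.4]
finger_gap: 12.1
grip_force: 48.9
```

```bash
python3 - <<'E'
import numpy as np
r=91.2
a=np.radians(np.linspace(62.6,15.26,21));y=r*np.cos(a);z=r*np.sin(a)
print([[float(round(u,1)),float(round(-v,1))] for u,v in zip(np.diff(y),np.diff(z))],y[-1]-y[0],z[0]-z[-1])
E
```

```text
[[3.3, 1.8], [3.2, 1.9], [3.1, 2.1], [3.1, 2.2], [3.0, 2.3], [2.9, 2.4], [2.8, 2.6], [2.7, 2.7], [2.5, 2.8], [2.4, 2.9], [2.3, 3.0], [2.2, 3.1], [2.1, 3.2], [1.9, 3.2], [1.8, 3.3], [1.6, 3.4], [1.5, 3.5], [1.4, 3.5], [1.2, 3.6], [1.1, 3.6]] 46.0141954469949 56.96495982288674
```

Request:
apply_moves(
  rows=[
    [0,3.3,1.8,0,0,0],
    [0,3.2,1.9,0,0,0],
    [0,3.1,2.1,0,0,0],
    [0,3.1,2.2,0,0,0],
    [0,3,2.3,0,0,0],
  ],
)

```text
time: 5.48
tool_pos: [529.6, 370.3, 67.7]
tcp_rot: [-179.9, 0.0, 97.0]
ft_force: [-7.2, -7.2, 12.8]
finger_gap: 12.5
grip_force: 51.5
```

Request:
apply_moves(
  rows=[
    [0,2.9,2.4,0,0,0],
    [0,2.8,2.6,0,0,0],
    [0,2.7,2.7,0,0,0],
    [0,2.5,2.8,0,0,0],
    [0,2.4,2.9,0,0,0],
  ],
)

```text
time: 6.1
tool_pos: [542.8, 372.0, 54.2]
tcp_rot: [-179.9, 0.0, 97.0]
ft_force: [-6.9, -6.2, 13.9]
finger_gap: 12.2
grip_force: 53.0
```

Forces are moderate, so I'll continue.

Request:
apply_moves(
  rows=[
    [0,2.3,3,0,0,0],
    [0,2.2,3.1,0,0,0],
    [0,2.1,3.2,0,0,0],
    [0,1.9,3.2,0,0,0],
    [0,1.8,3.3,0,0,0],
  ],
)

```text
time: 6.72
tool_pos: [553.3, 373.3, 38.5]
tcp_rot: [-180.0, 0.0, 97.0]
ft_force: [-5.9, -7.2, 13.7]
finger_gap: 12.7
grip_force: 54.5
```

Request:
apply_moves(
  rows=[
    [0,1.6,3.4,0,0,0],
    [0,1.5,3.5,0,0,0],
    [0,1.4,3.5,0,0,0],
    [0,1.2,3.6,0,0,0],
    [0,1.1,3.6,0,0,0],
  ],
)

```text
time: 7.35
tool_pos: [560.8, 374.2, 21.2]
tcp_rot: [179.9, -0.0, 97.0]
ft_force: [-3.4, -5.7, 11.7]
finger_gap: 12.0
grip_force: 56.2
```

Request:
apply_moves(
  rows=[
    [0,0,0,0,0,0],
    [0,0,0,0,0,0],
    [0,0,0,0,0,0],
    [0,0,0,0,0,0],
    [0,0,0,0,0,0],
  ],
)

```text
time: 7.98
tool_pos: [560.9, 374.2, 20.9]
tcp_rot: [179.9, -0.0, 97.0]
ft_force: [-0.7, -4.4, 6.4]
finger_gap: 12.1
grip_force: 55.8
```

Request:
apply_moves(
  rows=[
    [0,0.2,1,0,0,0],
    [0,0.2,1,0,0,0],
    [0,0,0,0,0,0],
    [0,0,0,0,0,0],
    [0,0,0,0,0,0],
  ],
)

```text
time: 8.6
tool_pos: [561.3, 374.3, 19.5]
tcp_rot: [179.9, -0.0, 97.0]
ft_force: [-3.0, -5.1, 11.5]
finger_gap: 12.1
grip_force: 56.2
```

Request:
apply_moves(
  rows=[
    [0,0.2,1,0,0,0],
    [0,0.2,1,0,0,0],
    [0,0,0,0,0,0],
    [0,0,0,0,0,0],
    [0,0,0,0,0,0],
  ],
)

```text
time: 9.22
tool_pos: [561.9, 374.4, 17.3]
tcp_rot: [179.9, -0.0, 97.0]
ft_force: [-1.2, -4.8, 7.9]
finger_gap: 12.4
grip_force: 56.5
```

Request:
apply_moves(
  rows=[
    [0,0.2,1,0,0,0],
    [0,0.2,1,0,0,0],
    [0,0.2,1,0,0,0],
    [0,0,0,0,0,0],
    [0,0,0,0,0,0],
  ],
)

```text
time: 9.85
tool_pos: [562.7, 374.5, 14.6]
tcp_rot: [179.9, -0.0, 97.0]
ft_force: [-0.3, -5.4, 10.3]
finger_gap: 12.3
grip_force: 56.7
```

Request:
apply_moves(
  rows=[
    [0,0,0,0,0,0],
    [0,0,0,0,0,0],
    [0,0,0,0,0,0],
    [0,0,-20,0,0,0],
    [0,0,-50,0,0,0],
  ],
  fingers=50,
)

```text
time: 10.48
tool_pos: [559.3, 373.1, 80.5]
tcp_rot: [-179.7, 0.1, 97.0]
ft_force: [0.7, -0.3, 0.1]
finger_gap: 50.2
grip_force: 0.0
```

Request:
apply_moves(
  rows=[
    [0,0,-50,0,0,0],
    [0,0,-50,0,0,0],
    [0,0,-10,0,0,0],
    [0,0,0,0,0,0],
    [0,0,0,0,0,0],
  ],
)

```text
time: 11.1
tool_pos: [560.6, 373.8, 190.3]
tcp_rot: [-179.8, 0.1, 97.0]
ft_force: [0.4, -0.3, -0.9]
finger_gap: 50.2
grip_force: 0.0
```

```bash
cat >> h.py <<'E'
def cloud(n,mask,d,s=None):
    v,u=np.nonzero(mask&(d>0));z=d[v,u]
    if n=='wrist':
        K,T=wcam(s)
        return np.stack([(u-K[0,2])/K[0,0]*z,(v-K[1,2])/K[1,1]*z,z],1)@T[:3,:3].T+T[:3,3]
    c=eyes.get_calibration(n);K=c['intrinsics']
    return (np.stack([(u-K[0,2])/K[0,0]*z,(v-K[1,2])/K[1,1]*z,z],1)-c['t'])@c['R']
def plane(X,tol=3):
    rng=np.random.default_rng(0);best=0
    for i in range(300):
        A=X[rng.choice(len(X),3,False)];n=np.cross(A[1]-A[0],A[2]-A[0]);n/=np.linalg.norm(n)+1e-9
        k=abs((X-A[0])@n)<tol
        if k.sum()>best:best=k.sum();I=k
    Y=X[I];c=Y.mean(0);n=np.linalg.svd(Y-c)[2][2];n*=np.sign(n[2])
    return Y,c,n
E
python3 - <<'E'
from h import *
s,p,d=snap('top','t2.png')
m=models.cut_out('display_floor','top')
print([(r['confidence'],r['pixels'].sum()) for r in m])
Y,c,n=plane(cloud('top',m[0]['pixels'],d));print(c,n,np.degrees(np.arccos(n[2])))
(cx,cy),(w,h),a=cv2.minAreaRect(Y[:,:2].astype(np.float32));print('rect',cx,cy,w,h,a)
s,p,d=snap('wrist','w2.png');print(s['tool_pos'],s['ft_force'])
for n in ['tilt_handle','tilt_axis','display_floor']: print(n,[(np.round(r['xyz']).tolist(),round(r['confidence'],2)) for r in models.place_of(n,'wrist')][:3])
m=models.cut_out('display_floor','wrist')
if m:
  Y,c,n=plane(cloud('wrist',m[0]['pixels'],d,s));print(c,n,np.degrees(np.arccos(n[2])))
E
```

```text
[(0.74, np.int64(3359)), (0.57, np.int64(599))]
[544.46735219 206.7196877   21.97929969] [ 0.01052608 -0.00251874  0.99994143] 0.6201380478639185
rect 541.0269165039062 205.92526245117188 97.16383361816406 278.6321105957031 7.116542816162109
[560.48144825 373.71434692 189.85149809] [-2.30382500e-01 -3.84216544e-04 -6.51502804e-01]
tilt_handle [([561.0, 380.0, 42.0], 0.84)]
tilt_axis [([499.0, 203.0, 11.0], 0.77), ([559.0, 378.0, 40.0], 0.41)]
display_floor [([548.0, 207.0, 20.0], 0.84)]
[542.33191398 251.78623824  19.83633968] [-4.32893390e-03  1.52960252e-04  9.99990618e-01] 0.2481852047665059
```

View pics/w2.png

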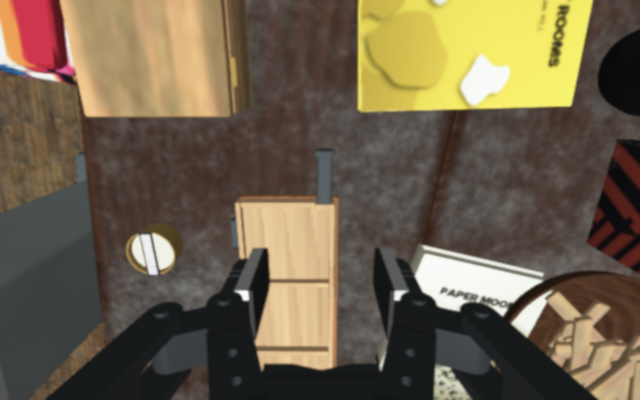

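The display tray is flat (tilt about 0.3°). Next I'll measure the items and the returns tray from the newest top view.

```bash
cat > m.py <<'E'
from h import *
def items(names,cam='top'):
    s,p,d=snap(cam)
    for n in names:
        for r in models.cut_out(n,cam)[:3]:
            M=r['pixels']
            if M.sum()<30: continue
            X=cloud(cam,M,d,s)
            zt=np.percentile(X[:,2],90);Y=X[X[:,2]>zt-8] if n!='returns_floor' else X
            (cx,cy),(w,h),a=cv2.minAreaRect(Y[:,:2].astype(np.float32))
            v,u=np.nonzero(M);print(n,round(r['confidence'],2),'px',int(u.mean()),int(v.mean()),'c',round(cx,1),round(cy,1),'zt',round(zt,1),'wh',round(w,1),round(h,1),'ang',round(a,1),'mean',Y.mean(0).round(1))
if __name__=='__main__':
    import sys
    items(sys.argv[2:],sys.argv[1])
E
python3 m.py top strip_tin round_small_box round_large_box returns_floor
python3 -c "
from h import *
plan([(397,270,190,97,5)])"
```

```text
strip_tin 0.82 px 231 222 c 393.0 269.1 zt 31.6 wh 47.7 48.1 ang 63.3 mean [392.6 270.2  28.6]
round_small_box 0.92 px 376 183 c 509.8 -153.0 zt 26.3 wh 62.5 56.1 ang 81.6 mean [ 508.9 -153.    23.5]
round_small_box 0.67 px 336 202 c 451.9 -36.3 zt 26.6 wh 60.0 56.0 ang 57.0 mean [451.2 -36.2  23.9]
round_large_box 0.82 px 380 217 c 407.0 -162.5 zt 34.0 wh 61.8 69.9 ang 12.4 mean [ 406.6 -162.3   31.4]
returns_floor 0.95 px 441 207 c 438.4 -344.6 zt 15.1 wh 187.7 101.4 ang 87.9 mean [ 436.8 -346.2    8.6]
(397, 270, 190, 97, 5)
  [[-17, -35, 0, 0, 0, np.float64(-0.0)], [-17, -35, 0, 0, 0, np.float64(-0.0)], [-17, -35, 0, 0, 0, np.float64(-0.0)], [-17, -35, 0, 0, 0, np.float64(-0.0)], [-17, -35, 0, 0, 0, np.float64(-0.0)]]
```

Request:
apply_moves(
  rows=[
    [-17,-35,0,0,0,0],
    [-17,-35,0,0,0,0],
    [-17,-35,0,0,0,0],
    [-17,-35,0,0,0,0],
    [-17,-35,0,0,0,0],
  ],
  fingers=80,
)

```text
time: 12.32
tool_pos: [397.2, 268.0, 192.4]
tcp_rot: [180.0, -0.0, 97.0]
ft_force: [-0.0, 0.7, 0.6]
finger_gap: 79.6
grip_force: 0.0
```

```bash
python3 m.py wrist strip_tin; python3 -c "
from h import *
s=sense();print(s['tool_pos'],s['tcp_rot'])"
```

```text
[395.43349975 267.07369258 191.60800264] [-1.79901704e+02  4.36866780e-02  9.69947786e+01]
```

```bash
cat >> h.py <<'E'
def blob(x,y,r=50,zlo=15,zhi=60,f=None):
    s,p,d=snap('wrist',f); X=cloud('wrist',np.ones_like(d,bool),d,s)
    k=(np.hypot(X[:,0]-x,X[:,1]-y)<r)&(X[:,2]>zlo)&(X[:,2]<zhi);X=X[k]
    zt=np.percentile(X[:,2],90) if len(X) else 0;Y=X[X[:,2]>zt-6]
    print('n',len(Y));
    if len(Y)<20: return
    R=cv2.minAreaRect(Y[:,:2].astype(np.float32))
    lo,hi=np.percentile(Y[:,:2],[1,99],axis=0)
    print('tcp',s['tool_pos'].round(1),s['tcp_rot'].round(1),'rect',np.round(R[0],1),np.round(R[1],1),round(R[2],1),'zt',zt.round(1),'mid',((lo+hi)/2).round(1),(hi-lo).round(1))
E
python3 -c "
from h import *
blob(395,269,f='w3.png')"
```

```text
n 963
tcp [395.4 267.1 191.6] [-179.9    0.    97. ] rect [392.6 270. ] [49.4 49.2] 53.3 zt 29.2 mid [392.6 270.1] [47.7 48.4]
```

View pics/w3.png

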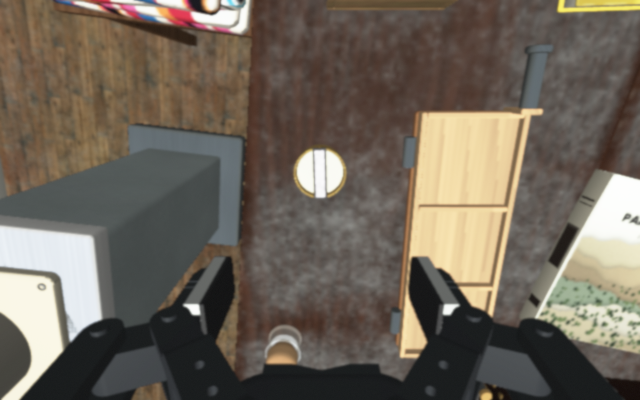

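The wrist view shows the strip-tag tin at px (320,173), world (393,270). I'll descend, grasp and lift it.

Request:
apply_moves(
  rows=[
    [3,-2,40,0,0,0],
    [0,0,50,0,0,0],
    [0,0,40,0,0,0],
    [0,0,30,0,0,0],
    [0,0,22,0,0,0],
  ],
)

```text
time: 13.1
tool_pos: [396.1, 271.5, 8.8]
tcp_rot: [-180.0, 0.0, 97.0]
ft_force: [-0.1, 1.1, 0.2]
finger_gap: 79.8
grip_force: 0.0
```

Request:
apply_moves(
  rows=[
    [0,0,0,0,0,0],
    [0,0,0,0,0,0],
    [0,0,0,0,0,0],
    [0,0,0,0,0,0],
    [0,0,0,0,0,0],
  ],
  fingers=40,
  grip_force=50,
)

```text
time: 13.72
tool_pos: [396.9, 271.9, 11.4]
tcp_rot: [179.9, -0.0, 97.0]
ft_force: [-0.4, 0.8, 6.6]
finger_gap: 47.4
grip_force: 52.0
```

Request:
apply_moves(
  rows=[
    [0,0,-10,0,0,0],
    [0,0,-20,0,0,0],
    [0,0,-30,0,0,0],
    [0,0,-30,0,0,0],
    [0,0,0,0,0,0],
  ],
)

```text
time: 14.35
tool_pos: [397.6, 272.3, 103.3]
tcp_rot: [179.7, -0.1, 97.0]
ft_force: [0.4, -0.7, -1.4]
finger_gap: 47.3
grip_force: 51.7
```

```bash
python3 -c "
from h import *
plan([(400,0,110,90,10),(440,-300,110,88,10)])"
```

```text
(400, 0, 110, 90, 10)
  [[-27, -3, -1, 0, 0, np.float64(0.012)], [-27, -3, -1, 0, 0, np.float64(0.012)], [-27, -2, -1, 0, 0, np.float64(0.012)], [-27, -2, -1, 0, 0, np.float64(0.012)], [-27, -2, -1, 0, 0, np.float64(0.012)]]
  [[-27, -1, -1, 0, 0, np.float64(0.012)], [-27, -1, -1, 0, 0, np.float64(0.012)], [-27, -1, -1, 0, 0, np.float64(0.012)], [-27, 0, -1, 0, 0, np.float64(0.012)], [-27, 0, -1, 0, 0, np.float64(0.012)]]
(440, -300, 110, 88, 10)
  [[-30, 4, 0, 0, 0, np.float64(0.003)], [-30, 4, 0, 0, 0, np.float64(0.003)], [-30, 4, 0, 0, 0, np.float64(0.003)], [-30, 4, 0, 0, 0, np.float64(0.003)], [-30, 4, 0, 0, 0, np.float64(0.003)]]
  [[-30, 5, 0, 0, 0, np.float64(0.003)], [-30, 5, 0, 0, 0, np.float64(0.003)], [-30, 5, 0, 0, 0, np.float64(0.003)], [-30, 5, 0, 0, 0, np.float64(0.003)], [-30, 5, 0, 0, 0, np.float64(0.003)]]
```

Request:
apply_moves(
  rows=[
    [-27,-3,-1,0,0,0.012],
    [-27,-3,-1,0,0,0.012],
    [-27,-2,-1,0,0,0.012],
    [-27,-2,-1,0,0,0.012],
    [-27,-2,-1,0,0,0.012],
  ],
)

```text
time: 14.98
tool_pos: [396.1, 134.7, 104.1]
tcp_rot: [-179.9, 0.0, 93.5]
ft_force: [0.2, -0.2, -0.7]
finger_gap: 47.5
grip_force: 51.7
```

Request:
apply_moves(
  rows=[
    [-27,-1,-1,0,0,0.012],
    [-27,-1,-1,0,0,0.012],
    [-27,-1,-1,0,0,0.012],
    [-27,0,-1,0,0,0.012],
    [-27,0,-1,0,0,0.012],
  ],
)

```text
time: 15.6
tool_pos: [398.2, 0.0, 109.1]
tcp_rot: [-179.9, -0.0, 90.1]
ft_force: [0.9, -0.6, -1.4]
finger_gap: 47.3
grip_force: 51.7
```

Request:
apply_moves(
  rows=[
    [-30,4,0,0,0,0.003],
    [-30,4,0,0,0,0.003],
    [-30,4,0,0,0,0.003],
    [-30,4,0,0,0,0.003],
    [-30,4,0,0,0,0.003],
  ],
)

```text
time: 16.23
tool_pos: [417.8, -149.9, 109.1]
tcp_rot: [-179.9, -0.1, 89.2]
ft_force: [0.4, 0.6, 0.1]
finger_gap: 47.2
grip_force: 51.7
```

Request:
apply_moves(
  rows=[
    [-30,5,0,0,0,0.003],
    [-30,5,0,0,0,0.003],
    [-30,5,0,0,0,0.003],
    [-30,5,0,0,0,0.003],
    [-30,5,0,0,0,0.003],
  ],
)

```text
time: 16.85
tool_pos: [440.1, -300.1, 108.8]
tcp_rot: [-179.9, -0.1, 88.4]
ft_force: [0.1, -0.4, 0.1]
finger_gap: 47.0
grip_force: 51.7
```

```bash
python3 -c "
from h import *
s,p,d=snap('wrist','w4.png');print(s['tool_pos'],s['tcp_rot'],s['finger_gap'])
X=cloud('wrist',np.ones_like(d,bool),d,s)
K=(abs(X[:,0]-438)<75)&(abs(X[:,1]+345)<130)
for lo,hi in [(3,11),(12,19)]:
  Y=X[K&(X[:,2]>lo)&(X[:,2]<hi)];print(lo,len(Y),np.percentile(Y[:,:2],[1,50,99],axis=0).round(1).tolist(),cv2.minAreaRect(Y[:,:2].astype(np.float32)))
"
```

```text
[ 440.05343629 -300.13404973  108.80154131] [-1.79901425e+02 -8.28173763e-02  8.83830171e+01] 47.03722997011276
3 11488 [[391.7, -434.2], [437.8, -294.6], [482.9, -251.7]] ((437.2194519042969, -342.9317626953125), (183.66151428222656, 95.43594360351562), 87.68006134033203)
12 3380 [[386.4, -437.6], [438.8, -296.0], [488.0, -250.6]] ((436.8134765625, -344.9093017578125), (187.4298553466797, 98.2101821899414), 87.71544647216797)
```

View pics/w4.png

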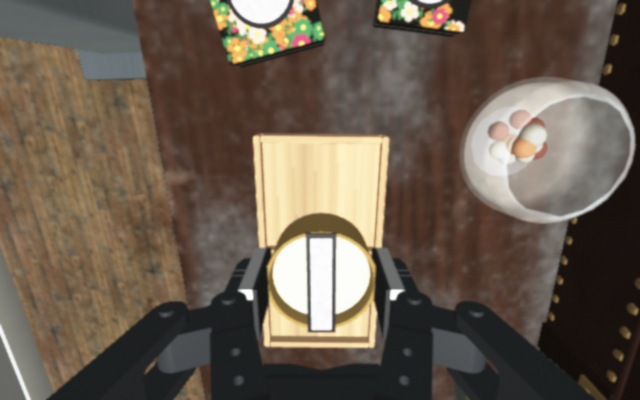

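The tin is held over the returns compartment nearer the robot's left (wall px x 257–385), well centred. I'll lower and release it.

Request:
apply_moves(
  rows=[
    [0,-1,30,0,0,0],
    [0,0,30,0,0,0],
    [0,0,20,0,0,0],
    [0,0,8,0,0,0],
    [0,0,3,0,0,0],
  ],
)

```text
time: 17.52
tool_pos: [439.4, -299.3, 18.6]
tcp_rot: [-179.9, -0.0, 88.4]
ft_force: [0.3, -0.0, -0.8]
finger_gap: 47.2
grip_force: 51.7
```

Request:
apply_moves(
  rows=[
    [0,0,0,0,0,0],
    [0,0,0,0,0,0],
    [0,0,0,0,0,0],
    [0,0,0,0,0,0],
    [0,0,0,0,0,0],
  ],
  fingers=54,
)

```text
time: 18.15
tool_pos: [439.8, -299.8, 19.3]
tcp_rot: [180.0, 0.0, 88.4]
ft_force: [0.2, -0.5, 0.0]
finger_gap: 53.8
grip_force: 0.0
```

Request:
apply_moves(
  rows=[
    [0,0,-10,0,0,0],
    [0,0,-40,0,0,0],
    [0,0,-50,0,0,0],
    [0,0,-60,0,0,0],
    [0,0,0,0,0,0],
  ],
)

```text
time: 18.77
tool_pos: [442.9, -302.3, 186.7]
tcp_rot: [179.5, 0.4, 88.4]
ft_force: [-0.0, 0.4, 0.0]
finger_gap: 53.9
grip_force: 0.0
```

```bash
python3 -c "
from h import *
blob(439,-300,45,20,60)
print(wcam(sense())[1][:3,3])
snap('scene','s2.png')
plan([(407,-162.5,180,90,5)])
plan([(509,-153,180,90,5)])
"; python3 m.py top strip_tin round_small_box round_large_box
```

```text
n 1041
tcp [ 442.9 -302.3  186.7] [179.5   0.4  88.4] rect [ 438.3 -300.9] [50.1 48.8] 89.6 zt 35.2 mid [ 438.5 -300.5] [48.1 48.7]
[ 442.874999   -219.82997497  324.97555312]
(407, -162.5, 180, 90, 5)
  [[27, -7, 0, 0, 0, np.float64(-0.006)], [27, -7, 0, 0, 0, np.float64(-0.006)], [27, -7, 0, 0, 0, np.float64(-0.006)], [27, -7, 0, 0, 0, np.float64(-0.006)], [28, -7, 0, 0, 0, np.float64(-0.006)]]
(509, -153, 180, 90, 5)
  [[30, 13, 0, 0, 0, np.float64(-0.006)], [30, 13, 0, 0, 0, np.float64(-0.006)], [30, 13, 0, 0, 0, np.float64(-0.006)], [30, 13, 0, 0, 0, np.float64(-0.006)], [30, 14, 0, 0, 0, np.float64(-0.006)]]
strip_tin 0.61 px 425 205 c 442.7 -294.0 zt 37.8 wh 32.2 47.7 ang 53.9 mean [ 441.4 -293.6   35.4]
round_small_box 0.57 px 375 183 c 509.5 -153.1 zt 26.3 wh 61.9 55.9 ang 82.1 mean [ 509.  -153.1   23.7]
round_large_box 0.85 px 380 217 c 407.0 -163.0 zt 34.3 wh 61.8 70.9 ang 12.2 mean [ 406.6 -162.3   31.6]
```

Request:
apply_moves(
  rows=[
    [27,-7,0,0,0,-0.047],
    [27,-7,0,0,0,-0.048],
    [27,-7,0,0,0,-0.047],
    [28,-4,0,0,0,-0.048],
    [28,-2,0,0,0,-0.048],
  ],
  fingers=85,
)

```text
time: 19.7
tool_pos: [402.6, -163.4, 177.9]
tcp_rot: [-179.9, -0.1, 102.1]
ft_force: [0.5, -0.3, 0.3]
finger_gap: 84.7
grip_force: 0.0
```

```bash
python3 -c "
from h import *
blob(407,-163,50,20,60,'w5.png')
"
```

```text
n 4964
tcp [ 402.6 -163.4  177.9] [-1.799e+02 -1.000e-01  1.021e+02] rect [ 406.8 -162.3] [62.1 69.6] 12.1 zt 31.2 mid [ 406.5 -161.9] [66.6 72.8]
```

View pics/w5.png

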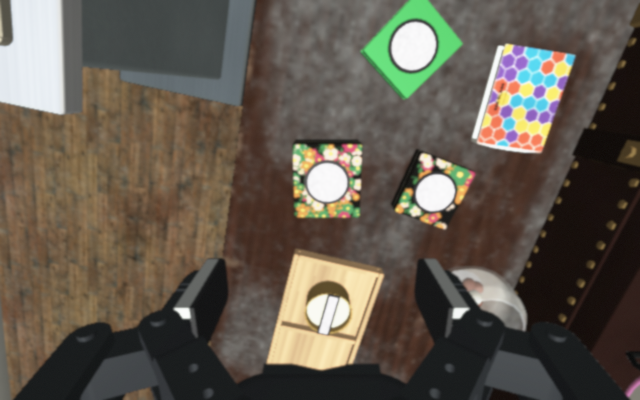

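The large black round-tag box is at px (328,180), aligned with the fingers. The green decoy at (413,45) and the small box at (437,190) stay clear of the fingers.

Request:
apply_moves(
  rows=[
    [0,4,35,0,0,0],
    [0,0,45,0,0,0],
    [0,0,40,0,0,0],
    [0,0,30,0,0,0],
    [0,0,18,0,0,0],
  ],
)

```text
time: 20.38
tool_pos: [405.4, -162.6, 8.2]
tcp_rot: [-179.8, -0.2, 102.0]
ft_force: [0.1, -0.6, 0.1]
finger_gap: 84.9
grip_force: 0.0
```

Request:
apply_moves(
  rows=[
    [0,0,0,0,0,0],
    [0,0,0,0,0,0],
    [0,0,0,0,0,0],
    [0,0,0,0,0,0],
    [0,0,0,0,0,0],
  ],
  fingers=50,
  grip_force=45,
)

```text
time: 21.0
tool_pos: [407.7, -163.8, 11.6]
tcp_rot: [180.0, 0.0, 102.0]
ft_force: [0.5, 0.9, -0.9]
finger_gap: 60.8
grip_force: 50.3
```

Request:
apply_moves(
  rows=[
    [0,0,-10,0,0,0],
    [0,0,-20,0,0,0],
    [0,0,-30,0,0,0],
    [0,0,-40,0,0,0],
    [0,0,0,0,0,0],
  ],
)

```text
time: 21.62
tool_pos: [410.1, -165.1, 115.7]
tcp_rot: [179.7, 0.3, 102.0]
ft_force: [-0.3, -0.5, -1.0]
finger_gap: 60.7
grip_force: 50.3
```

```bash
python3 -c "
from h import *
plan([(440,0,110,99,5),(543,206.5,110,97,5)])"
```

```text
(440, 0, 110, 99, 5)
  [[31, 13, 1, 0, 0, np.float64(0.011)], [31, 12, 1, 0, 0, np.float64(0.011)], [31, 12, 1, 0, 0, np.float64(0.011)], [31, 12, 1, 0, 0, np.float64(0.011)], [32, 11, 1, 0, 0, np.float64(0.011)]]
(543, 206.5, 110, 97, 5)
  [[38, 27, 0, 0, 0, np.float64(0.007)], [38, 27, 0, 0, 0, np.float64(0.007)], [38, 26, 0, 0, 0, np.float64(0.007)], [38, 26, 0, 0, 0, np.float64(0.007)], [38, 26, 0, 0, 0, np.float64(0.007)]]
```

Request:
apply_moves(
  rows=[
    [31,13,0,0,0,0.011],
    [31,12,0,0,0,0.011],
    [31,12,0,0,0,0.011],
    [31,12,0,0,0,0.011],
    [32,11,0,0,0,0.011],
  ],
)

```text
time: 22.25
tool_pos: [437.0, 1.9, 110.8]
tcp_rot: [-180.0, -0.0, 98.9]
ft_force: [1.1, -0.7, -0.5]
finger_gap: 60.6
grip_force: 50.3
```

Request:
apply_moves(
  rows=[
    [38,27,0,0,0,0.007],
    [38,27,0,0,0,0.007],
    [38,26,0,0,0,0.007],
    [38,26,0,0,0,0.007],
    [38,26,0,0,0,0.007],
  ],
)

```text
time: 22.88
tool_pos: [541.3, 208.8, 110.5]
tcp_rot: [-179.9, 0.0, 96.9]
ft_force: [0.8, -0.3, -0.4]
finger_gap: 60.9
grip_force: 50.3
```

```bash
python3 -c "
from h import *
s,p,d=snap('wrist','w6.png');print(s['tool_pos'],s['tcp_rot'],s['finger_gap'])
X=cloud('wrist',np.ones_like(d,bool),d,s)
K=(abs(X[:,0]-543)<75)&(abs(X[:,1]-206)<145)
Y=X[K&(X[:,2]>23)&(X[:,2]<36)];print(len(Y),cv2.minAreaRect(Y[:,:2].astype(np.float32)))
Y=X[(np.hypot(X[:,0]-543,X[:,1]-206)<70)&(X[:,2]>100)&(X[:,2]<150)];print(len(Y),Y.mean(0),cv2.minAreaRect(Y[:,:2].astype(np.float32)))
"
```

```text
[541.33642702 208.80455439 110.52382501] [-1.79947676e+02  1.48489764e-02  9.68703805e+01] 60.8952459511624
5868 ((544.626708984375, 200.90414428710938), (98.13903045654297, 280.76434326171875), 7.133002281188965)
25987 [540.10936411 216.08964449 129.29461098] ((540.8968505859375, 209.1785888671875), (88.79841613769531, 71.3248291015625), 6.758238315582275)
```

View pics/w6.png

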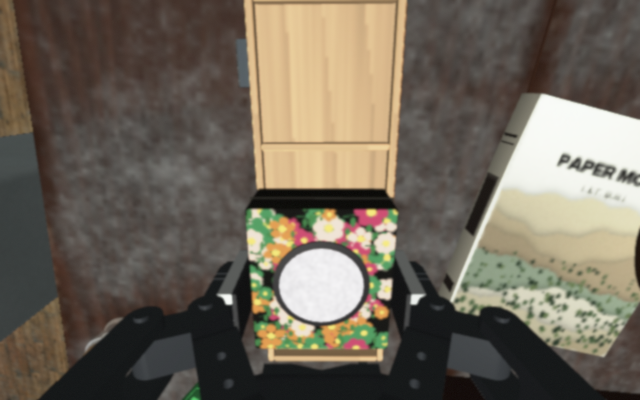

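The box hangs centred over the middle compartment; the tray walls are at px x 258–398 and a divider is at row 147. I'll lower it with a correction of (−3, 2) mm.

Request:
apply_moves(
  rows=[
    [-3,2,20,0,0,0],
    [0,0,25,0,0,0],
    [0,0,20,0,0,0],
    [0,0,8,0,0,0],
    [0,0,4,0,0,0],
  ],
)

```text
time: 23.55
tool_pos: [543.4, 204.2, 33.7]
tcp_rot: [-180.0, 0.0, 96.8]
ft_force: [0.5, -0.1, 0.4]
finger_gap: 60.6
grip_force: 50.3
```

Request:
apply_moves(
  rows=[
    [0,0,0,0,0,0],
    [0,0,0,0,0,0],
    [0,0,0,0,0,0],
    [0,0,0,0,0,0],
    [0,0,0,0,0,0],
  ],
)

```text
time: 24.18
tool_pos: [543.7, 204.8, 34.3]
tcp_rot: [180.0, -0.0, 96.9]
ft_force: [0.0, -0.3, 0.2]
finger_gap: 60.8
grip_force: 50.3
```

Request:
apply_moves(
  rows=[
    [1,0,1.5,0,0,0],
    [0,0,0,0,0,0],
    [0,0,0,0,0,0],
    [0,0,0,0,0,0],
    [0,0,0,0,0,0],
  ],
)

```text
time: 24.8
tool_pos: [543.5, 205.7, 32.7]
tcp_rot: [180.0, -0.0, 96.9]
ft_force: [-0.4, 0.5, -0.8]
finger_gap: 60.9
grip_force: 50.3
```

Request:
apply_moves(
  rows=[
    [0,0,0,0,0,0],
    [0,0,0,0,0,0],
    [0,0,0,0,0,0],
    [0,0,0,0,0,0],
    [0,0,0,0,0,0],
  ],
  fingers=72,
)

```text
time: 25.42
tool_pos: [543.5, 205.7, 32.7]
tcp_rot: [180.0, -0.0, 96.9]
ft_force: [-0.8, -0.3, 0.1]
finger_gap: 71.8
grip_force: 0.0
```

Request:
apply_moves(
  rows=[
    [0,0,-10,0,0,0],
    [0,0,-40,0,0,0],
    [0,0,-50,0,0,0],
    [0,0,-50,0,0,0],
    [0,0,0,0,0,0],
  ],
)

```text
time: 26.05
tool_pos: [546.9, 206.7, 189.7]
tcp_rot: [179.4, -0.1, 96.9]
ft_force: [0.2, 0.5, 0.4]
finger_gap: 72.3
grip_force: 0.0
```

```bash
python3 -c "
from h import *
blob(543.5,206.5,50,40,90)
plan([(450,0,180,90,5),(509,-153,180,81.6,5)])
"; python3 m.py top strip_tin round_small_box round_large_box
```

```text
n 5241
tcp [546.9 206.7 189.7] [ 1.794e+02 -1.000e-01  9.690e+01] rect [542.6 206. ] [62.1 70.3] 6.7 zt 51.5 mid [542.4 206.5] [63.  70.7]
(450, 0, 180, 90, 5)
  [[-39, -24, 1, 0, 0, np.float64(0.024)], [-39, -23, 1, 0, 0, np.float64(0.024)], [-40, -22, 1, 0, 0, np.float64(0.024)], [-40, -21, 1, 0, 0, np.float64(0.024)], [-41, -20, 1, 0, 0, np.float64(0.024)]]
(509, -153, 180, 81.6, 5)
  [[-31, 12, 0, 0, 0, np.float64(0.029)], [-30, 13, 0, 0, 0, np.float64(0.029)], [-30, 14, 0, 0, 0, np.float64(0.029)], [-29, 14, 0, 0, 0, np.float64(0.029)], [-29, 15, 0, 0, 0, np.float64(0.029)]]
strip_tin 0.8 px 427 206 c 438.1 -299.8 zt 37.8 wh 47.2 46.5 ang 18.4 mean [ 438.5 -298.9   35.1]
round_small_box 0.85 px 336 202 c 452.2 -35.5 zt 26.5 wh 61.8 56.2 ang 57.7 mean [451.3 -35.6  23.7]
round_small_box 0.66 px 365 180 c 516.5 -121.0 zt 26.6 wh 61.3 56.0 ang 77.7 mean [ 516.  -120.7   23.7]
```

The small black box was knocked aside to about (516,−121). The large box sits well in its compartment. I'll go above the small box's new place.

Request:
apply_moves(
  rows=[
    [-39,-24,1,0,0,0.024],
    [-39,-23,1,0,0,0.024],
    [-40,-22,1,0,0,0.024],
    [-40,-21,1,0,0,0.024],
    [-41,-20,1,0,0,0.024],
  ],
  fingers=74,
)

```text
time: 26.92
tool_pos: [446.4, -1.9, 176.2]
tcp_rot: [-179.9, -0.0, 90.0]
ft_force: [0.1, -0.5, -0.3]
finger_gap: 74.1
grip_force: 0.0
```

Request:
apply_moves(
  rows=[
    [-24,13,0,0,0,0.043],
    [-24,14,0,0,0,0.043],
    [-24,15,0,0,0,0.043],
    [-23,16,0,0,0,0.043],
    [-23,17,0,0,0,0.043],
  ],
)

```text
time: 27.55
tool_pos: [512.0, -125.6, 176.0]
tcp_rot: [-179.8, -0.0, 77.6]
ft_force: [0.5, 0.4, -0.5]
finger_gap: 73.6
grip_force: 0.0
```

```bash
python3 -c "
from h import *
blob(516.5,-121,50,17,60,'w7.png')
"
```

```text
n 3883
tcp [ 512.  -125.6  176. ] [-179.8   -0.    77.6] rect [ 516.7 -120.6] [61.7 56. ] 77.6 zt 23.4 mid [ 517.1 -120.2] [59.9 64.8]
```

View pics/w7.png

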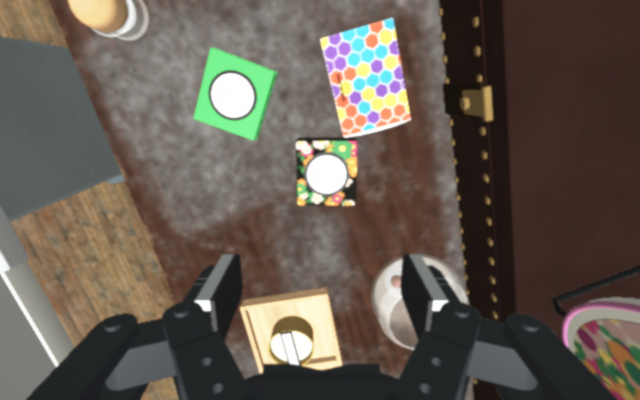

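The small black box is at px (327,173). The finger places are clear of the deck (lower edge at row 135). I'll grasp it.

Request:
apply_moves(
  rows=[
    [4,4,35,0,0,0],
    [0,0,45,0,0,0],
    [0,0,40,0,0,0],
    [0,0,30,0,0,0],
    [0,0,16,0,0,0],
  ],
)

```text
time: 28.22
tool_pos: [515.0, -121.1, 8.6]
tcp_rot: [-179.7, -0.0, 77.7]
ft_force: [0.5, 0.3, 0.4]
finger_gap: 74.0
grip_force: 0.0
```

Request:
apply_moves(
  rows=[
    [0,0,0,0,0,0],
    [0,0,0,0,0,0],
    [0,0,0,0,0,0],
    [0,0,0,0,0,0],
    [0,0,0,0,0,0],
  ],
  fingers=45,
  grip_force=45,
)

```text
time: 28.85
tool_pos: [517.7, -122.1, 12.2]
tcp_rot: [180.0, 0.0, 77.7]
ft_force: [-0.7, 0.9, -0.3]
finger_gap: 54.5
grip_force: 47.4
```

Request:
apply_moves(
  rows=[
    [0,0,-10,0,0,0],
    [0,0,-20,0,0,0],
    [0,0,-30,0,0,0],
    [0,0,-45,0,0,0],
    [0,0,-10,0,0,0],
  ],
)

```text
time: 29.48
tool_pos: [519.8, -122.8, 131.3]
tcp_rot: [179.6, 0.0, 77.7]
ft_force: [0.5, -0.2, -1.2]
finger_gap: 54.2
grip_force: 47.6
```

```bash
python3 -c "
from h import *
plan([(455,100,120,90,5),(532.5,297,120,97,5)])"
```

```text
(455, 100, 120, 90, 5)
  [[41, -22, 2, 0, 0, np.float64(-0.043)], [42, -20, 2, 0, 0, np.float64(-0.043)], [43, -19, 2, 0, 0, np.float64(-0.043)], [43, -17, 2, 0, 0, np.float64(-0.043)], [44, -15, 2, 0, 0, np.float64(-0.043)]]
(532.5, 297, 120, 97, 5)
  [[39, 16, 0, 0, 0, np.float64(-0.024)], [39, 16, 0, 0, 0, np.float64(-0.024)], [39, 17, 0, 0, 0, np.float64(-0.024)], [38, 18, 0, 0, 0, np.float64(-0.024)], [38, 19, 0, 0, 0, np.float64(-0.024)]]
```

Request:
apply_moves(
  rows=[
    [41,-22,2,0,0,-0.043],
    [42,-20,2,0,0,-0.043],
    [43,-19,2,0,0,-0.043],
    [43,-17,2,0,0,-0.043],
    [44,-15,2,0,0,-0.043],
  ],
)

```text
time: 30.1
tool_pos: [451.5, 102.8, 116.4]
tcp_rot: [-180.0, -0.0, 90.1]
ft_force: [0.3, 0.2, -1.2]
finger_gap: 54.7
grip_force: 47.6
```

Request:
apply_moves(
  rows=[
    [39,16,0,0,0,-0.024],
    [39,16,0,0,0,-0.024],
    [39,17,0,0,0,-0.024],
    [38,18,0,0,0,-0.024],
    [38,19,0,0,0,-0.024],
  ],
)

```text
time: 30.72
tool_pos: [529.1, 299.7, 116.1]
tcp_rot: [-180.0, 0.0, 96.9]
ft_force: [0.9, -1.1, -1.0]
finger_gap: 54.5
grip_force: 47.7
```

```bash
python3 -c "
from h import *
s,p,d=snap('wrist','w8.png');print(s['tool_pos'],s['tcp_rot'],s['finger_gap'],s['grip_force'])
X=cloud('wrist',np.ones_like(d,bool),d,s)
Y=X[(np.hypot(X[:,0]-532,X[:,1]-297)<45)&(X[:,2]>100)&(X[:,2]<150)&(abs((X-s['tool_pos'])[:,1])<45)];print(len(Y),np.percentile(Y,[1,50,99],axis=0).round(1),cv2.minAreaRect(Y[:,:2].astype(np.float32)))
"
```

```text
[529.09072897 299.73455467 116.14690191] [-1.79953044e+02  2.11880693e-02  9.69267328e+01] 54.489195287011434 47.65934228897095
18851 [[490.  270.6 108.4]
 [528.  307.5 127.1]
 [565.6 333.8 148.8]] ((528.5745239257812, 300.8703308105469), (81.8426742553711, 63.20393371582031), 6.599686145782471)
```

View pics/w8.png

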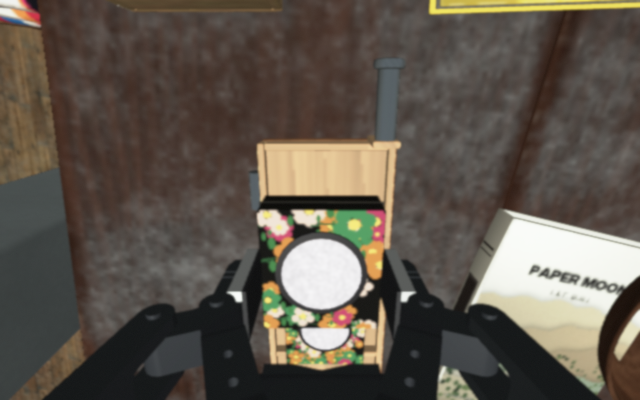

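The box is held level over the left compartment, with the tray end wall at row 145 and the handle at (387,100). I'll correct by (−5, 3) mm and lower.

Request:
apply_moves(
  rows=[
    [-5,3,20,0,0,0],
    [0,0,25,0,0,0],
    [0,0,22,0,0,0],
    [0,0,10,0,0,0],
    [0,0,4,0,0,0],
  ],
)

```text
time: 31.4
tool_pos: [532.0, 292.9, 34.5]
tcp_rot: [-179.9, 0.0, 96.8]
ft_force: [0.4, 0.0, 0.5]
finger_gap: 54.6
grip_force: 47.7
```

Request:
apply_moves(
  rows=[
    [0,0,0,0,0,0],
    [0,0,0,0,0,0],
    [0,0,0,0,0,0],
    [0,0,0,0,0,0],
    [0,0,0,0,0,0],
  ],
)

```text
time: 32.02
tool_pos: [532.7, 294.0, 35.9]
tcp_rot: [180.0, -0.0, 96.9]
ft_force: [0.2, 0.4, 0.2]
finger_gap: 54.4
grip_force: 47.7
```

Request:
apply_moves(
  rows=[
    [2,0,2,0,0,0],
    [0,0,1,0,0,0],
    [0,0,0,0,0,0],
    [0,0,0,0,0,0],
    [0,0,0,0,0,0],
  ],
)

```text
time: 32.65
tool_pos: [532.5, 295.9, 32.7]
tcp_rot: [180.0, -0.0, 96.9]
ft_force: [0.3, 0.2, -0.8]
finger_gap: 54.8
grip_force: 47.7
```

Request:
apply_moves(
  rows=[
    [0,0,0,0,0,0],
    [0,0,0,0,0,0],
    [0,0,0,0,0,0],
    [0,0,0,0,0,0],
    [0,0,0,0,0,0],
  ],
  fingers=64,
)

```text
time: 33.28
tool_pos: [532.4, 295.9, 32.7]
tcp_rot: [-180.0, -0.0, 96.9]
ft_force: [0.0, -0.2, 0.3]
finger_gap: 64.2
grip_force: 0.0
```

Request:
apply_moves(
  rows=[
    [0,0,-10,0,0,0],
    [0,0,-40,0,0,0],
    [0,0,-50,0,0,0],
    [0,0,-50,0,0,0],
    [0,0,0,0,0,0],
  ],
)

```text
time: 33.9
tool_pos: [535.7, 297.4, 189.9]
tcp_rot: [179.4, -0.2, 96.9]
ft_force: [-0.8, -0.2, 0.3]
finger_gap: 64.2
grip_force: 0.0
```

```bash
python3 -c "
from h import *
blob(532,297,48,33,90)
blob(543.5,206.5,48,40,90)
plan([(562,375,190,97,5)])
"; python3 m.py top strip_tin round_tin strip_large_box
```

```text
n 3981
tcp [535.7 297.4 189.9] [179.4  -0.2  96.9] rect [531.6 296.7] [56. 62.] 6.7 zt 43.6 mid [531.5 297.1] [57.  62.7]
n 4116
tcp [534.2 296.8 186.7] [ 1.796e+02 -1.000e-01  9.690e+01] rect [542.5 206.4] [62.1 70.8] 6.7 zt 51.4 mid [542.2 206.9] [63.  71.1]
(562, 375, 190, 97, 5)
  [[15, 8, -1, 0, 0, np.float64(-0.0)], [15, 8, -1, 0, 0, np.float64(-0.0)], [15, 8, -1, 0, 0, np.float64(-0.0)], [15, 8, -1, 0, 0, np.float64(-0.0)], [15, 8, -1, 0, 0, np.float64(-0.0)]]
strip_tin 0.72 px 427 206 c 439.3 -299.7 zt 37.4 wh 46.8 47.6 ang 85.5 mean [ 438.4 -299.3   34.7]
```

Both boxes are seated (tops at 43.6 and 51.4 mm, as expected). Now to the handle.

Request:
apply_moves(
  rows=[
    [15,8,0,0,0,0],
    [15,8,0,0,0,0],
    [15,8,0,0,0,0],
    [15,8,0,0,0,0],
    [15,8,0,0,0,0],
  ],
  fingers=50,
)

```text
time: 34.83
tool_pos: [562.7, 375.3, 181.0]
tcp_rot: [-179.9, 0.1, 96.9]
ft_force: [0.3, -1.1, -0.4]
finger_gap: 50.1
grip_force: 0.0
```

```bash
python3 -c "
from h import *
s,p,d=snap('wrist');print(s['tool_pos'],s['tcp_rot'],s['finger_gap'])
X=cloud('wrist',np.ones_like(d,bool),d,s)
for y in (360,368,376,384):
  Y=X[(abs(X[:,0]-562)<30)&(abs(X[:,1]-y)<3)&(X[:,2]>30)&(X[:,2]<60)];print(y,len(Y),np.percentile(Y,[2,50,98],axis=0).round(1)[:,[0,2]].tolist())
"
```

```text
[562.70589736 375.31063787 180.96032546] [-1.79861970e+02  5.92829335e-02  9.68743146e+01] 50.08199929911473
360 96 [[557.5, 39.6], [564.0, 43.9], [570.3, 45.9]]
368 95 [[556.4, 39.5], [563.0, 43.8], [569.4, 45.7]]
376 107 [[554.7, 38.2], [561.8, 43.7], [568.4, 45.5]]
384 109 [[553.8, 38.4], [560.7, 43.5], [567.3, 45.7]]
```

Request:
apply_moves(
  rows=[
    [-1,-1,40,0,0,0],
    [0,0,45,0,0,0],
    [0,0,40,0,0,0],
    [0,0,25,0,0,0],
    [0,0,12,0,0,0],
  ],
)

```text
time: 35.5
tool_pos: [560.4, 372.7, 17.5]
tcp_rot: [-179.7, 0.1, 96.9]
ft_force: [-0.5, -0.4, 1.1]
finger_gap: 49.9
grip_force: 0.0
```

Request:
apply_moves(
  rows=[
    [0,0,0,0,0,0],
    [0,0,0,0,0,0],
    [0,0,0,0,0,0],
    [0,0,0,0,0,0],
    [0,0,0,0,0,0],
  ],
  fingers=5,
  grip_force=70,
)

```text
time: 36.12
tool_pos: [562.8, 374.5, 22.3]
tcp_rot: [179.9, -0.0, 96.9]
ft_force: [-4.6, -1.4, 6.2]
finger_gap: 11.8
grip_force: 68.6
```

```bash
python3 - <<'E'
import numpy as np
r=91.2
a=np.radians(np.linspace(15.26,40.26,16));y=r*np.cos(a);z=r*np.sin(a)
print([[float(round(u,1)),float(round(-v,1))] for u,v in zip(np.diff(y),np.diff(z))],y[-1]-y[0],z[0]-z[-1])
E
```

```text
[[-0.7, -2.5], [-0.8, -2.5], [-0.9, -2.5], [-1.0, -2.5], [-1.0, -2.4], [-1.1, -2.4], [-1.2, -2.4], [-1.2, -2.3], [-1.3, -2.3], [-1.4, -2.3], [-1.4, -2.2], [-1.5, -2.2], [-1.6, -2.1], [-1.6, -2.1], [-1.7, -2.0]] -18.38790025086415 -34.934851422956456
```

Request:
apply_moves(
  rows=[
    [0,-0.7,-2.5,0,0,0],
    [0,-0.8,-2.5,0,0,0],
    [0,-0.9,-2.5,0,0,0],
    [0,-1,-2.5,0,0,0],
    [0,-1,-2.4,0,0,0],
  ],
)

```text
time: 36.75
tool_pos: [559.5, 374.1, 32.7]
tcp_rot: [179.8, -0.1, 96.9]
ft_force: [9.3, 4.6, -13.5]
finger_gap: 11.6
grip_force: 68.1
```

Request:
apply_moves(
  rows=[
    [0,-1.1,-2.4,0,0,0],
    [0,-1.2,-2.4,0,0,0],
    [0,-1.2,-2.3,0,0,0],
    [0,-1.3,-2.3,0,0,0],
    [0,-1.4,-2.3,0,0,0],
  ],
)

```text
time: 37.38
tool_pos: [553.9, 373.4, 45.0]
tcp_rot: [179.7, -0.1, 96.9]
ft_force: [11.2, 3.8, -11.3]
finger_gap: 11.5
grip_force: 68.2
```

Request:
apply_moves(
  rows=[
    [0,-1.4,-2.2,0,0,0],
    [0,-1.5,-2.2,0,0,0],
    [0,-1.6,-2.1,0,0,0],
    [0,-1.6,-2.1,0,0,0],
    [0,-1.7,-2,0,0,0],
  ],
)

```text
time: 38.0
tool_pos: [547.1, 372.6, 56.3]
tcp_rot: [179.6, -0.1, 96.9]
ft_force: [11.0, 3.1, -7.5]
finger_gap: 11.4
grip_force: 68.2
```

```bash
cat > tilt.py <<'E'
from h import *
s,p,d=snap('top','t_%d.png'%(sense()['time']*10))
m=models.cut_out('display_floor','top')
X=cloud('top',m[0]['pixels'],d)
u=(X[:,:2]-[494.5,200.5])@np.array([.992,.124]);v=(X[:,:2]-[494.5,200.5])@np.array([-.124,.992])
# empty right compartment floor
k=(v<-58)&(v>-125)&(u>5)&(u<75);Y,c,n=plane(X[k],2.5)
print('tilt',np.degrees(np.arccos(n[2])),c,len(Y),k.sum())
s=sense();print(s['tool_pos'],s['ft_force'],s['finger_gap'])
for n in ['tilt_handle','display_floor']: print(n,[(np.round(r['xyz']).tolist(),round(r['confidence'],2)) for r in models.place_of(n,'top')][:2])
E
python3 tilt.py
```

```text
tilt 22.796009369874863 [545.25444507 114.09442147  37.78799669] 456 585
[546.8793506  372.52464828  56.51547826] [10.76756243  2.80962131 -5.62036086] 11.890750761114461
tilt_handle [([552.0, 373.0, 72.0], 0.62)]
display_floor [([537.0, 205.0, 40.0], 0.84), ([375.0, 50.0, 3.0], 0.5)]
```

Request:
apply_moves(
  rows=[
    [0,-1,-1.5,0,0,0],
    [0,-1,-1,0,0,0],
    [0,0,0,0,0,0],
    [0,0,0,0,0,0],
    [0,0,0,0,0,0],
  ],
)

```text
time: 38.83
tool_pos: [545.2, 372.3, 58.9]
tcp_rot: [179.6, -0.1, 96.9]
ft_force: [11.4, 3.8, -8.3]
finger_gap: 11.3
grip_force: 68.5
```

Request:
apply_moves(
  rows=[
    [0,0,0,0,0,0],
    [0,0,0,0,0,0],
    [0,0,0,0,0,0],
    [0,0,0,0,0,0],
    [0,0,0,0,0,0],
  ],
  fingers=50,
)

```text
time: 39.45
tool_pos: [542.0, 371.6, 57.9]
tcp_rot: [-180.0, 0.0, 96.9]
ft_force: [-0.2, -0.8, 0.2]
finger_gap: 49.6
grip_force: 0.0
```

Request:
apply_moves(
  rows=[
    [0,0,-20,0,0,0],
    [0,0,-40,0,0,0],
    [0,0,-50,0,0,0],
    [0,0,-20,0,0,0],
    [0,0,0,0,0,0],
  ],
)

```text
time: 40.08
tool_pos: [543.4, 372.4, 191.2]
tcp_rot: [179.7, -0.1, 96.9]
ft_force: [0.1, 0.4, -1.0]
finger_gap: 49.9
grip_force: 0.0
```

```bash
python3 tilt.py; python3 -c "
from h import *
s,p,d=snap('wrist','w9.png')
X=cloud('wrist',np.ones_like(d,bool),d,s)
for y in (368,376,384):
  Y=X[(abs(X[:,0]-545)<30)&(abs(X[:,1]-y)<3)&(X[:,2]>60)&(X[:,2]<100)];print(y,len(Y),np.percentile(Y,[2,50,98],axis=0).round(1)[:,[0,2]].tolist())
"; python3 m.py top strip_tin
```

```text
tilt 24.429091742133963 [545.80410797 114.38564345  39.83643982] 457 593
[541.4921716  371.27447888 186.65389788] [ 0.73854837 -0.13995631 -0.34142338] 49.9683361796215
tilt_handle [([546.0, 370.0, 75.0], 0.72)]
display_floor [([536.0, 201.0, 42.0], 0.72)]
368 120 [[538.1, 72.3], [544.6, 77.5], [551.3, 79.3]]
376 121 [[537.1, 72.7], [543.8, 77.5], [550.2, 79.7]]
384 135 [[536.2, 71.4], [542.8, 77.5], [550.0, 79.2]]
strip_tin 0.5 px 427 206 c 439.0 -300.4 zt 37.4 wh 48.6 46.8 ang 89.1 mean [ 439.6 -301.4   34.4]
```

View pics/w9.png

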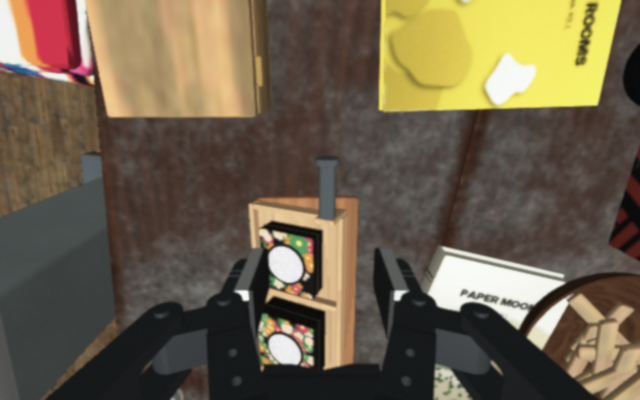

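The wrist view shows both round-tag boxes in their compartments, at px (288,262) and (287,345). The tray stands by itself at about 24.5°, and the rod height of 72 mm agrees with that. The gripper is clear.

```bash
python3 -c "
from h import *
print(job.hand_in())"
```

```text
the job is handed in; nothing more can be done
None
```

The job is handed in, with no verdict returned: both round-tag boxes are in the display tray, which stands by itself at about 24.5°, the strip-tag tin is in the returns tray, and I saw no round-tag tin or strip-tag large box on the table.

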